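# Gauge the turntable bore and fit the matching spindle

### The arm

A 6-joint arm with a two-finger parallel gripper is mounted at the origin on the work surface. World frame = base frame: x ahead of the robot, y to its left, z up, the work surface at z = 0. Lengths are in m, angles in degrees, forces in N, time in s.
With the tool pointing down it reaches from about 0.25 to 0.725 m from the base axis. Payload 9.7 kg.
Tool frame: the origin (TCP) lies between the finger pads; the fingertips stand 19 mm ahead of it and the grasp point (between the pads) is the TCP; x points along the fingers, y is the direction in which the jaws open and shut, and the axes are right-handed (so a half turn about x gives the same grasp; the last joint's range is limited). The gripper opens to 85 mm and grips with 20 to 120 N. Pads are 22 mm wide; open, the fingers measure 114 mm over their backs; the gripper's body (76 mm by 85 mm) begins 54 mm behind the grasp point. The pads swing forward as they close: fully open they stand 13 mm farther back than shut.
Start: joints at [76.146, 4.979, 10.078, 95.1, 0, 90], TCP at [0.132, 0.534, 0.25] pointing down, gripper open.
Joint ranges: [-179.16, 179.16], [-48.56, 103.87], [-65.8, 70.77], [-126.05, 130.52], [-82.76, 87.17], [-180, 180]. Speed limits (degrees/s): [127.2, 127.2, 147.25, 180, 180, 180].

### API

Orientations are given as [roll, pitch, yaw] about the fixed x, y, z axes, in that order (R = Rz(yaw) Ry(pitch) Rx(roll)).
In Python, from workcell import bot gives the robot as it stands. The module is installed in compiled form; this text tells all that it offers.
- The arm moves only by the shell command python3 -m handwheel 'ROWS' [FORCE]. ROWS is JSON, a list of rows, each a list of 7 numbers: the turn, a rotation vector about the tool's x, y, z in degrees, then the shift along the tool's x, y, z in m, then the closure, from -1 (fully open) to 1 (shut), so that 0 is half open. In form: [[ax, ay, az, dx, dy, dz, fingers], ...]. A call has 1 to 20 rows; each row is the pose to reach, as a shift and turn from the pose commanded when the call began, along the tool's axes at that moment; what a row does not reach only later rows make up. A row lasts 1/8 s, in which the tool goes at most 62.5 mm and 10.7 degrees, less where a joint would pass 70% of its speed; a pose out of reach is approached as far as the arm can. A call with a gripper value outside its range is refused whole. The fingers move at their own pace and stop on an object; FORCE is the grip in N (left out, the last holds). Time passes only in rows, so rows that repeat a pose let the fingers close. It gives the time, the measured TCP pose, the force and the opening at its end, in the units of the state.
- bot.get_obs(): the state, without advancing time (a new reading comes with each control period).
- bot.camera(name): name is "side" or "top"; returns a dict with "frame" (384x512x3 uint8, red, green, blue), "fx", "fy", "cx", "cy" (pixels), "k1" (the pictures are not rectified: a ray, as slopes to the right and down, at radius r is drawn at 1 + k1 r^2 times it, then the intrinsics apply), "R" (3x3) and "t" (3): a world point X has camera coordinates R X + t. Camera axes: x right, y down, z forward; pixel columns grow to the right and rows downward; lengths in m; the calibration is good to about 2 mm. A picture is of the moment at which its call begins. There is no depth.
- bot.job_done(): hands the job in, once; it reports no verdict.
Trained networks look in a picture, given as the dict that the camera call returned (one of the last four; its "shot" number tells which), for a name from the list of things; names that differ only in an ending like _2 or _b are one class to them, and where a whole thing is asked for, a point or a joint stands for the part that bears it (a point fixed in the world has none). Each returns a list of dicts, best first, with "conf" (0 to 1); they miss things now and then, are a little off and sometimes report something else, mostly with a low value. They report only what shows in the picture. A call takes as long as a camera call. They do not tell look-alikes from the thing itself.
- bot.look_for(name, picture): "bbox" ([left, top, width, height] as shares, 0 to 1, of the picture: columns of its width, rows of its height, round what is visible of it).
- bot.tip_of(name, picture): "centre" ([column, row] as shares, 0 to 1, of the picture: columns of its width, rows of its height: a listed point, or the origin of a listed thing).
The state is a dict: "time": time; "q": joint angles; "qd": joint speeds; "joint_efforts": joint torques, N m; "ee_pos": TCP position; "tcp_rot": TCP orientation; "wrist_force": force on the tool from outside, world axes, zero at the start; "torque": the same for the moment, N m; "opening": finger opening in m.
Only numpy, scipy, OpenCV 4.12 (cv2) and the standard library are available. Lean on these libraries where they do the work, as an engineer would, in place of code of your own. Each camera call takes 0.05 s, during which the arm holds its last target.

### The job

Nobody knows how deep the blind bore in the turntable foot's hub is: hold the red-handled depth rod upright, feel gently for the bottom of the bore with its tip and rest it there a moment, then stand the rod back in its holder. Then fit the spindle whose dark shank is as long as the bore is deep, resting on the bottom with its brass beginning level with the hub's top, without pushing hard, and let go of it. Leave the other two spindles standing in the rack and everything else on the bench in its place.

Things in the scene. Friction and masses are not known exactly. Their poses are not given: they have to be found in the camera images.
- stand: turntable foot, fixed: dark round plate 160 mm across and 14 mm thick with a square bright aluminium hub 70 x 70 mm in its middle, whose top is 75 mm above the bench. Origin at the centre of the underside, z up.
- bore (a point): centre of the mouth of the bore in the hub's top face (75 mm above the bench), z up. The bore is vertical, 14 mm in diameter with a 2.5 mm chamfer at the mouth, flat and rigid at the bottom. It is 30, 40 or 50 mm deep; which one can only be felt.
- rod_grip (a point): centre of the depth rod's round red handle, 22 mm in diameter and 44 mm long. Below it is a steel shaft 12 mm in diameter and 80 mm long with a black ring every 10 mm from the tip. z points from tip to handle. The rod starts loose, upright in its holder. Pressing it, or a spindle, with more than 25 N is too hard.
- rod_tip (a point): lower end of the depth rod, on its axis, 102 mm below the centre of the red handle.
- holder_well (a point): centre of the mouth of the rod holder's well: a fixed dark wooden block 60 x 60 x 40 mm high; the well is vertical, 16 mm in diameter, 30 mm deep, with a 3 mm chamfer. z up.
- rack: spindle rack, fixed: pale wooden block 55 mm (x) by 170 mm (y), 30 mm high, with three vertical wells in a row along its y axis at -56, 0 and +56 mm, each 14 mm in diameter and 22 mm deep. Origin at the centre of its underside.
- short_grip (a point): short spindle: upright round pin 12 mm in diameter, 80 mm long: a dark steel shank 30 mm long below and a brass top 50 mm long above. The point is the middle of the brass top, on the axis, 25 mm above the line where brass meets steel and 55 mm above the foot; z points from foot to top. It starts loose, standing in one of the three wells of the rack (any of them).
- medium_grip (a point): medium spindle: upright round pin 12 mm in diameter, 90 mm long: a dark steel shank 40 mm long below and a brass top 50 mm long above. The point is the middle of the brass top, on the axis, 25 mm above the line where brass meets steel and 65 mm above the foot; z points from foot to top. It starts loose, standing in one of the three wells of the rack (any of them).
- long_grip (a point): long spindle: upright round pin 12 mm in diameter, 100 mm long: a dark steel shank 50 mm long below and a brass top 50 mm long above. The point is the middle of the brass top, on the axis, 25 mm above the line where brass meets steel and 75 mm above the foot; z points from foot to top. It starts loose, standing in one of the three wells of the rack (any of them).
- teapot: bystander: brown stoneware teapot with lid, about 170 mm from spout to handle, 88 mm tall; origin at the centre of its underside
- spray: bystander: amber bottle with black cap, 60 mm across, 170 mm tall; origin at the centre of its underside
- cup: bystander: small terracotta cup, 64 mm across, 42 mm tall; origin at the centre of its underside
- paddle: bystander: wooden spatula about 180 mm long lying flat; origin at its middle
- bowl: bystander: blue bowl, 110 mm across, 40 mm tall; origin at the centre of its underside
- lidblank: bystander: brown stoneware disc, 64 mm across, 12 mm thick; origin at the centre of its underside
Things that resemble listed ones, but are neither listed nor needed, are in the scene too. Leave any white look-alike of the part that bears rod_grip alone.

How it is judged:
By the outcome, as a careful person would: the job done as asked, in the order asked, and still so for the second after the job is handed in, with the robot touching nothing.
It also fails if it takes over 72 s, if anything falls off the work surface, if the arm or the gripper's body presses on something with over 40 N, if the wrist force passes 120 N, or if a joint passes its speed limit or range.

## Working session

There is one attempt and no reset: what is moved stays moved. The work goes in short steps, Python scripts to look and compute and a shell command to move; the robot and the scene stay as the last step left them, time stands still between calls to the robot, and variables do not carry over. Pictures are saved under pics/ and viewed, and the job is handed in when it is done.

```bash
mkdir -p pics; python3 - <<'E'
from workcell import bot
import cv2
print(bot.get_obs())
for n in ("side","top"):
    c=bot.camera(n); print(n,{k:c[k] for k in c if k!='frame'})
    cv2.imwrite(f'pics/{n}0.png',cv2.resize(c['frame'][:,:,::-1],(800,600),interpolation=cv2.INTER_CUBIC))
    for o in ["stand","bore","rod_grip","rod_tip","holder_well","rack","short_grip","medium_grip","long_grip"]:
        print(o,[( [round(v,4) for v in d['centre']],round(d['conf'],2)) for d in bot.tip_of(o,c)])
E
```

```text
{'time': 0.0, 'q': array([7.61467465e+01, 5.00940893e+00, 1.00334377e+01, 9.51004564e+01,
       2.21389668e-04, 8.99986038e+01]), 'qd': array([ 0.06111042, -0.0071141 ,  0.02800575,  0.04116415,  0.00527085,
       -0.01444074]), 'joint_efforts': array([-1.35559996e-03, -5.20393324e+01,  4.64799464e+01,  1.67475455e-02,
       -2.01575904e-04,  4.49191361e-06]), 'ee_pos': array([0.13163634, 0.53378925, 0.24959019]), 'tcp_rot': array([ -90.16736566,   89.92357206, -104.01922308]), 'wrist_force': array([ 0.8390269 ,  0.32211478, -0.21777149]), 'torque': array([-0.03017575, -0.03593019,  0.02466556]), 'opening': 0.08531368920458206}
side {'fx': 430.72683541937545, 'fy': 430.72683541937545, 'cx': 255.18300571700098, 'cy': 190.32774089891774, 'k1': -0.07775924665639987, 'R': array([[ 0.74959869, -0.66186097,  0.00646941],
       [-0.43058294, -0.49503858, -0.75467552],
       [ 0.50269288,  0.56291816, -0.65606632]]), 't': array([-0.44780404,  0.31209028,  0.78804438]), 'shot': 1}
stand [([0.5184, 0.5792], 0.66), ([0.3105, 0.4224], 0.34), ([0.3107, 0.4398], 0.19)]
bore [([0.5168, 0.5185]
[... 692 characters left out ...]
42465, -0.02287599, -0.99106218]]), 't': array([-0.02638433,  0.5747572 ,  0.83307737]), 'shot': 2}
stand [([0.5146, 0.4747], 0.98)]
bore [([0.5178, 0.469], 0.6)]
rod_grip [([0.2271, 0.5714], 0.67), ([0.1531, 0.5023], 0.59), ([0.2213, 0.6789], 0.45), ([0.5162, 0.4693], 0.43)]
rod_tip [([0.1891, 0.512], 0.67), ([0.2473, 0.6646], 0.55), ([0.2572, 0.575], 0.45)]
holder_well [([0.2467, 0.5792], 0.98), ([0.4422, 0.2883], 0.55)]
rack [([0.7109, 0.6284], 0.77), ([0.7707, 0.6247], 0.3)]
short_grip [([0.5133, 0.4836], 0.68), ([0.7789, 0.6247], 0.51), ([0.2248, 0.5695], 0.29)]
medium_grip [([0.6918, 0.6503], 0.57), ([0.6709, 0.3638], 0.48)]
long_grip [([0.2461, 0.5711], 0.67), ([0.735, 0.6503], 0.39)]
```

View pics/side0.png

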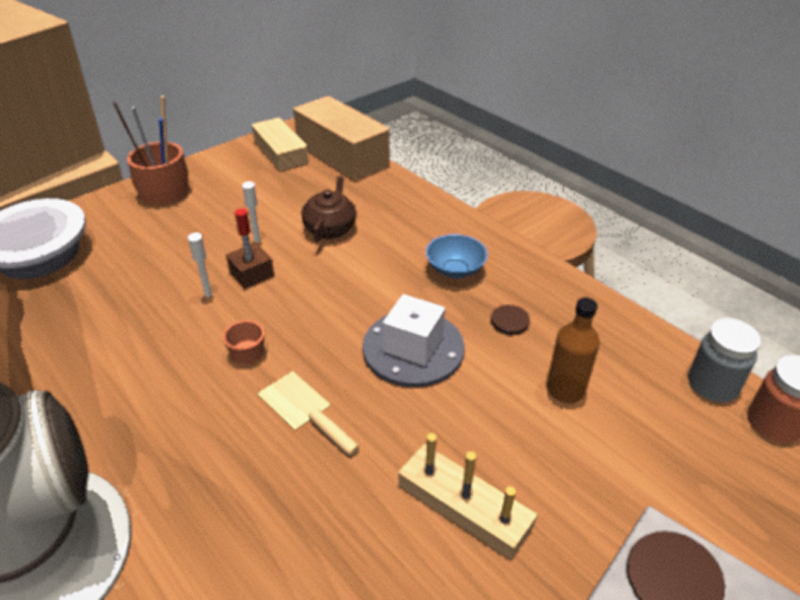

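View pics/top0.png

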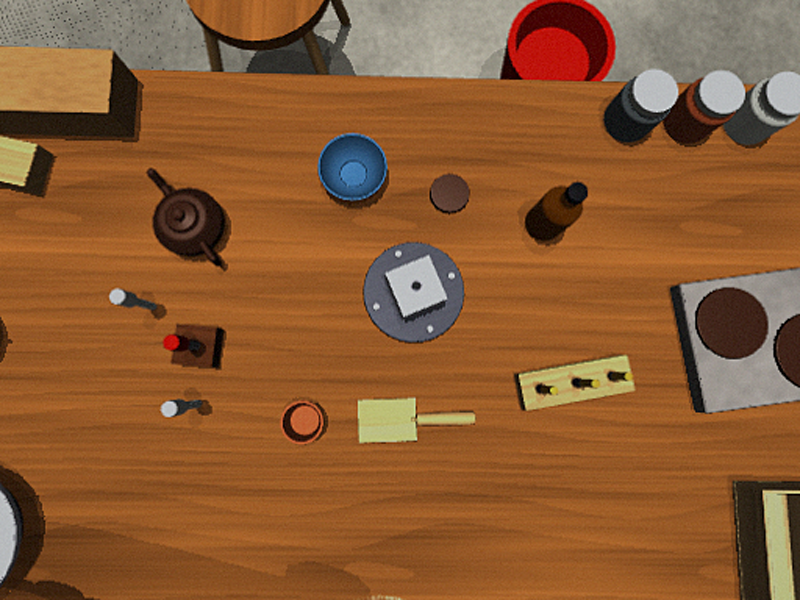

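The red-handled rod stands in its dark holder (side 242,222; top 173,342). The two white look-alikes (side 197,245 and 250,190) are to be left alone. The rack's three brass-topped spindles are at side (431,440), (469,470) and (509,500). Next I'll make enlarged crops and triangulate.

```bash
cat > h.py <<'E'
import numpy as np, cv2
from scipy.optimize import least_squares
def proj(c,X):
    X=np.atleast_2d(X); p=X@np.array(c['R']).T+c['t']; s=p[:,:2]/p[:,2:]
    s=s*(1+c['k1']*(s**2).sum(1,keepdims=True))
    return s*[c['fx'],c['fy']]+[c['cx'],c['cy']]
def onz(c,uv,z):
    f=lambda xy: proj(c,[xy[0],xy[1],z])[0]-uv
    return np.r_[least_squares(f,[0.45,0.]).x,z]
def tri(cs,uvs,x0=(0.45,0,0.05)):
    r=least_squares(lambda X: np.concatenate([proj(c,X)[0]-u for c,u in zip(cs,uvs)]),x0); return r.x,np.abs(r.fun).max()
E
python3 - <<'E'
from workcell import bot
from h import *
import pickle
cs=bot.camera('side'),bot.camera('top')
pickle.dump(cs,open('c0.pkl','wb'))
def crop(c,x,y,w,h,k): 
    return cv2.resize(c['frame'][y:y+h,x:x+w,::-1],None,fx=k,fy=k,interpolation=cv2.INTER_CUBIC)
a=crop(cs[0],240,180,60,70,5); b=crop(cs[1],225,150,80,70,5)
A=crop(cs[0],115,110,70,90,4);B=crop(cs[1],65,175,90,90,4)
def pad(im,h,w): return cv2.copyMakeBorder(im,0,h-im.shape[0],0,w-im.shape[1],cv2.BORDER_CONSTANT)
cv2.imwrite('pics/crop1.png',np.hstack([a,b]))
cv2.imwrite('pics/crop2.png',np.hstack([A,B]))
C=crop(cs[0],250,270,100,90,4);D=crop(cs[1],325,220,90,50,4)
cv2.imwrite('pics/crop3.png',np.hstack([C,pad(D,360,360)]))
E
```

```text
(no output)
```

View pics/crop1.png

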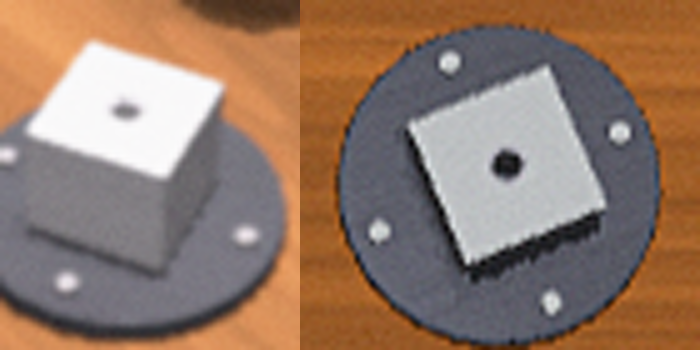

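View pics/crop2.png

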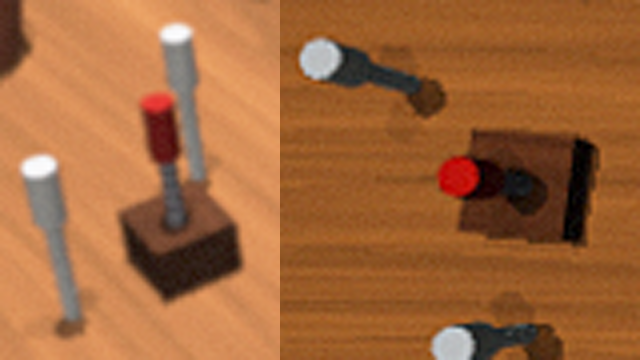

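View pics/crop3.png

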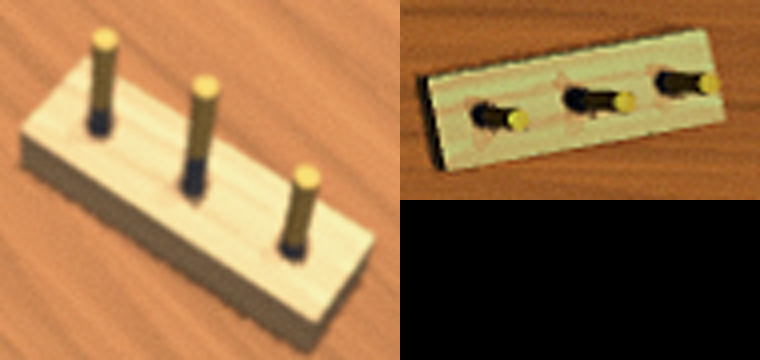

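```bash
python3 - <<'E'
from h import *
import pickle
cs=pickle.load(open('c0.pkl','rb')); S,T=cs
P=lambda x,y,k,x0,y0: np.array([(x+.5)/k-.5+x0,(y+.5)/k-.5+y0])
r=lambda a: np.round(np.asarray(a)*1000,1)
s=P(126,111,5,240,180); t=P(507-300,164,5,225,150)
print('bore',r(onz(S,s,.075)[:2]),r(onz(T,t,.075)[:2]),tri(cs,[s,t]))
print('hubcorners top',[r(onz(T,P(x-300,y,5,225,150),.075)[:2]) for x,y in [(548,68),(607,208),(469,266),(409,124)]])
print('hubcorners side',[r(onz(S,P(x,y,5,240,180),.075)[:2]) for x,y in [(92,40),(224,87),(166,180),(27,131)]])
s=P(157,103,4,115,110); t=P(459-280,177,4,65,175)
print('rodtop',tri(cs,[s,t]), r(onz(S,s,.134)),r(onz(T,t,.134)))
print('holder corners top',[r(onz(T,P(x-280,y,4,65,175),.04)[:2]) for x,y in [(473,130),(575,137),(566,242),(460,230)]])
print('holder corners side',[r(onz(S,P(x,y,4,115,110),.04)[:2]) for x,y in [(120,214),(196,184),(240,233),(163,265)]])
print('shaft at holder', r(onz(S,P(174,222,4,115,110),.04)))
for n,a,b in [('L',(105,38),(517,121)),('M',(206,84),(625,102)),('R',(307,177),(709,84))]:
    print(n,tri(cs,[P(*a,4,250,270),P(b[0]-400,b[1],4,325,220)]))
print('rack corners top',[r(onz(T,P(x-400,y,4,325,220),.03)[:2]) for x,y in [(430,78),(706,30),(725,120),(449,170)]])
print('rack corners side',[r(onz(S,P(x,y,4,250,270),.03)[:2]) for x,y in [(90,55),(375,237),(315,322),(22,133)]])
for m in ['teapot','spray','cup','paddle','bowl','lidblank']: pass
for k,p in {'white1':(320,59),'white2':(453,343)}.items(): print(k,r(onz(T,P(p[0]-280,p[1],4,65,175),.124)))
E
```

```text
bore [585.2 -47.1] [584.  -46.8] (array([ 0.58440679, -0.04709356,  0.07536261]), np.float64(0.2299340585708478))
hubcorners top [array([629.1, -65.3]), array([564.5, -92.8]), array([536.9, -30. ]), array([601.7,  -1.6])]
hubcorners side [array([607.1,   1.4]), array([631.5, -65.1]), array([567.7, -92.9]), array([541.4, -27.1])]
rodtop (array([0.49329997, 0.27952025, 0.13642599]), np.float64(0.4022486290185725)) [495.7 282.2 134. ] [492.9 280.7 134. ]
holder corners top [array([524.3, 308.5]), array([521.1, 249.4]), array([460.2, 251.1]), array([466.3, 312.1])]
holder corners side [array([468.8, 312.2]), array([526.8, 307.3]), array([519.3, 240.1]), array([461.8, 244.8])]
shaft at holder [492. 280.  40.]
L (array([ 0.43632147, -0.23894904,  0.09979651]), np.float64(0.4598705244055168))
M (array([ 0.44719033, -0.29390508,  0.11079637]), np.float64(0.22626472637108463))
R (array([ 0.45745157, -0.34923816,  0.08894834]), np.float64(0.22751897142688904))
rack corners top [array([ 457.5, -207.9]), array([ 488.6, -373.9]), array([ 435.7, -383. ]), array([ 404.1, -218.4])]
rack corners side [array([ 462.5, -205.3]), array([ 491.2, -372.2]), array([ 437. , -382.4]), array([ 404.6, -217.9])]
white1 [554.3 360.7 124. ]
white2 [407.8 281.6 124. ]
```

```bash
cat >> h.py <<'E'
from scipy.spatial.transform import Rotation as Ro
def RT(o): return Ro.from_euler('xyz',o['tcp_rot'],degrees=True).as_matrix()
def goal(o,xyz,jaw=None):
    R=RT(o); d=R.T@(np.array(xyz)-o['ee_pos'])
    out=[d]
    if jaw is not None:
        y=np.array([np.cos(np.radians(jaw)),np.sin(np.radians(jaw)),0]); x=np.array([0,0,-1.]); G=np.c_[x,y,np.cross(x,y)]
        out.append(Ro.from_matrix(R.T@G).as_rotvec(degrees=True))
    return [np.round(v,4) for v in out]
E
python3 - <<'E'
from workcell import bot
from h import *
o=bot.get_obs(); print(RT(o).round(3))
for j in (11,-169,14,90,-90): print(j,goal(o,[.493,.280,.20],j))
E
```

```text
[[-0.     0.239  0.971]
 [ 0.     0.971 -0.239]
 [-1.     0.    -0.   ]]
11 [array([ 0.0503, -0.1601,  0.4116]), array([ 6.51453e+01, -2.20000e-03, -9.00000e-04])]
-169 [array([ 0.0503, -0.1601,  0.4116]), array([-1.148547e+02,  1.100000e-03, -2.500000e-03])]
14 [array([ 0.0503, -0.1601,  0.4116]), array([ 6.21453e+01, -2.20000e-03, -1.00000e-03])]
90 [array([ 0.0503, -0.1601,  0.4116]), array([-1.38547e+01, -1.00000e-03, -2.00000e-03])]
-90 [array([ 0.0503, -0.1601,  0.4116]), array([ 1.661453e+02, -2.900000e-03,  1.500000e-03])]
```

```bash
python3 -m handwheel '[[65.15,0,0,0.0503,-0.1601,0.4116,0],[65.15,0,0,0.0503,-0.1601,0.4116,0],[65.15,0,0,0.0503,-0.1601,0.4116,0],[65.15,0,0,0.0503,-0.1601,0.4116,0],[65.15,0,0,0.0503,-0.1601,0.4116,0],[65.15,0,0,0.0503,-0.1601,0.4116,0],[65.15,0,0,0.0503,-0.1601,0.4116,0],[65.15,0,0,0.0503,-0.1601,0.4116,0],[65.15,0,0,0.0503,-0.1601,0.4116,0],[65.15,0,0,0.0503,-0.1601,0.4116,0],[65.15,0,0,0.0503,-0.1601,0.4116,0]]' 40
python3 - <<'E'
from workcell import bot
from h import *
o=bot.get_obs(); print(o['q'],o['opening'])
for n in ("side","top"):
    c=bot.camera(n); cv2.imwrite(f'pics/{n}1.png',cv2.resize(c['frame'][:,:,::-1],(800,600),interpolation=cv2.INTER_CUBIC))
o=bot.get_obs();print(o['ee_pos'],o['wrist_force']);print(goal(o,[.493,.280,.112],11))
E
```

```text
time: 2.48
ee_pos: [0.4922, 0.281, 0.2005]
tcp_rot: [117.1, 90.0, 38.2]
wrist_force: [-0.1, -0.6, -0.5]
opening: 0.0428
[2.97208030e+01 6.48870132e+00 6.18620193e+00 8.96579951e+01
 5.88355528e-03 1.08613722e+02] 0.04278654883401708
[0.49236126 0.28077775 0.20033844] [-0.14877003 -0.62521549 -0.17857666]
[array([0.0883, 0.0004, 0.0009]), array([ 0.0838, -0.0129, -0.026 ])]
```

View pics/side1.png

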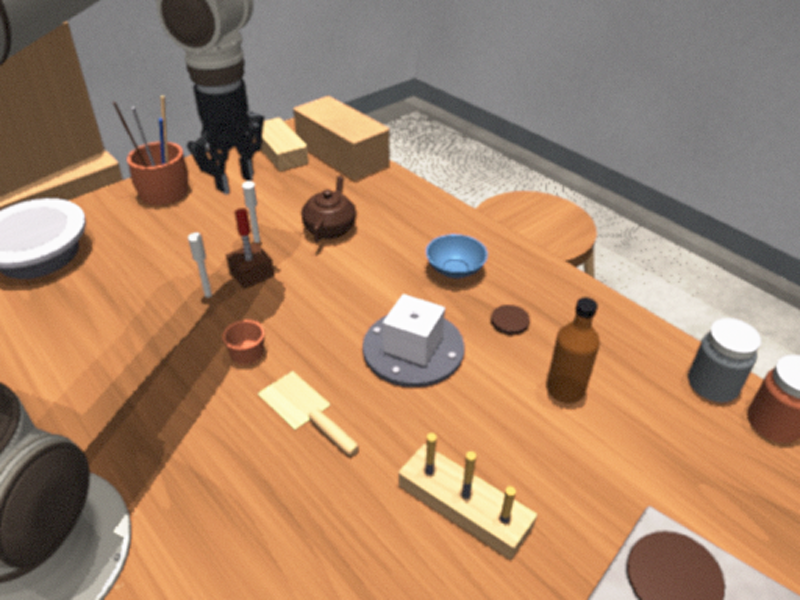

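View pics/top1.png

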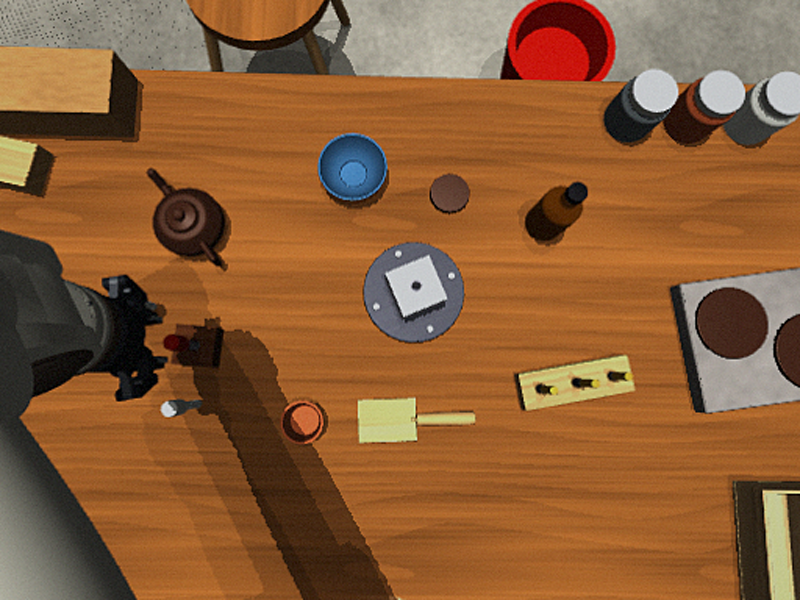

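The gripper is above the red handle (side 242,215; top 175,342), with the jaws astride it along x. Lowering and gripping.

```bash
python3 -m handwheel '[[0,0,0,0.04,0.0004,0.0009,0],[0,0,0,0.07,0.0004,0.0009,0],[0,0,0,0.0883,0.0004,0.0009,0],[0,0,0,0.0883,0.0004,0.0009,0],[0,0,0,0.0883,0.0004,0.0009,0],[0,0,0,0.0883,0.0004,0.0009,1],[0,0,0,0.0883,0.0004,0.0009,1],[0,0,0,0.0883,0.0004,0.0009,1],[0,0,0,0.0883,0.0004,0.0009,1],[0,0,0,0.0883,0.0004,0.0009,1],[0,0,0,0.0883,0.0004,0.0009,1]]' 60
python3 - <<'E'
from workcell import bot
o=bot.get_obs(); print(o['ee_pos'],o['wrist_force'],o['torque'],o['opening'])
E
```

```text
time: 3.95
ee_pos: [0.4941, 0.2795, 0.1131]
tcp_rot: [109.6, 89.9, 30.5]
wrist_force: [-0.8, 0.2, 6.2]
opening: 0.0209
[0.49409622 0.27949362 0.1130941 ] [-0.77488793  0.1656852   6.15806332] [-0.01283558  0.09926772 -0.00105767] 0.020887758424298047
```

```bash
python3 -m handwheel '[[0,0,0,-0.02,0,0,1],[0,0,0,-0.05,0,0,1],[0,0,0,-0.08,0,0,1],[0,0,0,-0.11,0,0,1],[0,0,0,-0.11,0,0,1],[0,0,0,-0.11,0,0,1]]'
python3 - <<'E'
from workcell import bot
from h import *
o=bot.get_obs(); print(o['ee_pos'],o['wrist_force'],o['torque'],o['opening'])
S,T=bot.camera('side'),bot.camera('top')
u=proj(S,o['ee_pos'])[0].astype(int);print(u)
a=cv2.resize(S['frame'][u[1]-45:u[1]+65,u[0]-40:u[0]+50,::-1],None,fx=5,fy=5,interpolation=cv2.INTER_CUBIC)
u=proj(T,o['ee_pos'])[0].astype(int);print(u)
print(S['shot'],T['shot'])
cv2.imwrite('pics/rod2.png',a)
print(goal(o,[.5845,-.047,.215],11))
E
```

```text
time: 4.7
ee_pos: [0.4935, 0.2791, 0.2208]
tcp_rot: [-71.8, 90.0, -150.9]
wrist_force: [-0.2, 0.4, -1.0]
opening: 0.0208
[0.49345204 0.27912974 0.22084677] [-0.15223527  0.43937105 -1.00663278] [ 0.01165741 -0.00311714  0.02222   ] 0.020825997823646608
[148 106]
[ 93 216]
7 8
[array([0.0059, 0.0272, 0.3375]), array([-0.0034,  0.0141,  0.043 ])]
```

View pics/rod2.png

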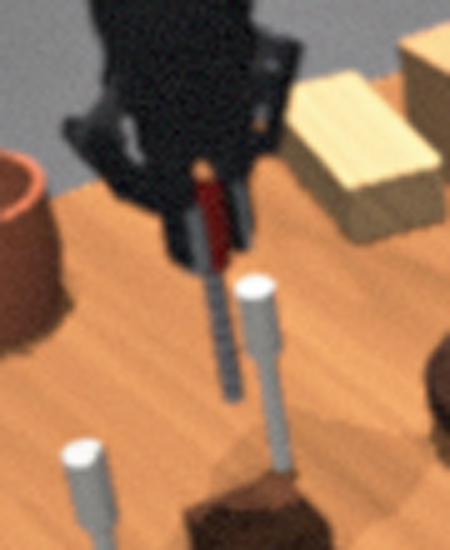

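```bash
python3 - <<'E'
from workcell import bot
from h import *
o=bot.get_obs();S,T=bot.camera('side'),bot.camera('top')
print(o['ee_pos'])
for n,c in (('S',S),('T',T)):
    print(n,[proj(c,[.4935,.2791,z])[0].round(1) for z in (.2208,.1987,.1177)])
    print([(np.round(d['centre'],4)*[512,384]-.5,round(d['conf'],2)) for d in bot.tip_of('rod_tip',c)])
cv2.imwrite('pics/rod3.png',cv2.resize(T['frame'][170:270,60:160,::-1],None,fx=6,fy=6,interpolation=cv2.INTER_CUBIC))
E
```

```text
[0.49319175 0.2789691  0.22035159]
S [array([148.7, 106.7]), array([150. , 114.5]), array([154.7, 141.4])]
[(array([151.82  , 139.8136]), 0.62), (array([135.0776, 188.6968]), 0.47), (array([164.5176, 156.0952]), 0.46)]
T [array([ 93.1, 216.3]), array([ 97.8, 216.9]), array([113. , 218.9])]
[(array([111.9864, 219.4936]), 0.75), (array([128.9848, 256.3192]), 0.75), (array([ 96.8824, 197.9896]), 0.45), (array([264.6136, 263.8072]), 0.45)]
```

View pics/rod3.png

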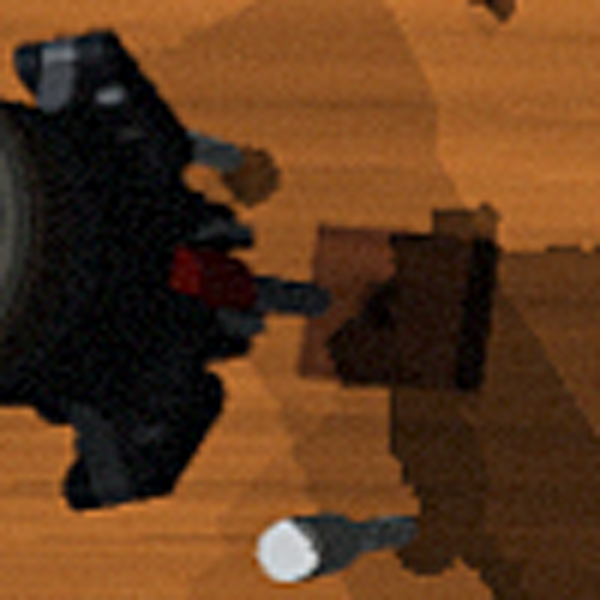

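The rod hangs upright: its tip is at top (113.6,219.2) and side (154.2,140.6), within a pixel of the prediction. On to the bore.

```bash
python3 -m handwheel '[[0,0,0,0,0.001,0.015,1],[0,0,0,0,0.004,0.05,1],[0,0,0,0,0.008,0.1,1],[0,0,0,0,0.012,0.15,1],[0,0,0,0,0.016,0.2,1],[0,0,0,0,0.02,0.25,1],[0,0,0,0.004,0.024,0.3,1],[0,0,0,0.005,0.0265,0.325,1],[0,0,0,0.0055,0.027,0.335,1],[0,0,0,0.0059,0.0272,0.3375,1],[0,0,0,0.0059,0.0272,0.3375,1],[0,0,0,0.0059,0.0272,0.3375,1]]'
python3 - <<'E'
from workcell import bot
from h import *
o=bot.get_obs();S,T=bot.camera('side'),bot.camera('top')
o=bot.get_obs();print(o['ee_pos'],o['wrist_force'])
e=o['ee_pos']
for n,c in (('S',S),('T',T)):
    print(n,[proj(c,[e[0],e[1],e[2]-d])[0].round(1) for d in (0,.1031)], proj(c,[.5845,-.047,.075]))
a=cv2.resize(S['frame'][130:230,220:300,::-1],None,fx=5,fy=5,interpolation=cv2.INTER_CUBIC)
b=cv2.resize(T['frame'][130:230,215:295,::-1],None,fx=5,fy=5,interpolation=cv2.INTER_CUBIC)
cv2.imwrite('pics/b1.png',np.hstack([a,b]))
print(goal(o,[.5845,-.047,.17],11))
E
```

```text
time: 6.5
ee_pos: [0.5845, -0.046, 0.216]
tcp_rot: [103.6, 90.0, 24.6]
wrist_force: [0.7, 0.3, -0.5]
opening: 0.0209
[ 0.58458276 -0.04616601  0.21594838] [-1.00605955 -0.60491394 -1.75426101]
S [array([265.7, 152.8]), array([264.7, 189.5])] [[264.56930779 201.91909612]]
T [array([270.2, 171.3]), array([266.8, 179.6])] [[266.08379072 182.19651365]]
[array([ 0.0459, -0.0003,  0.0008]), array([ 0.0586, -0.0018, -0.0137])]
```

View pics/b1.png

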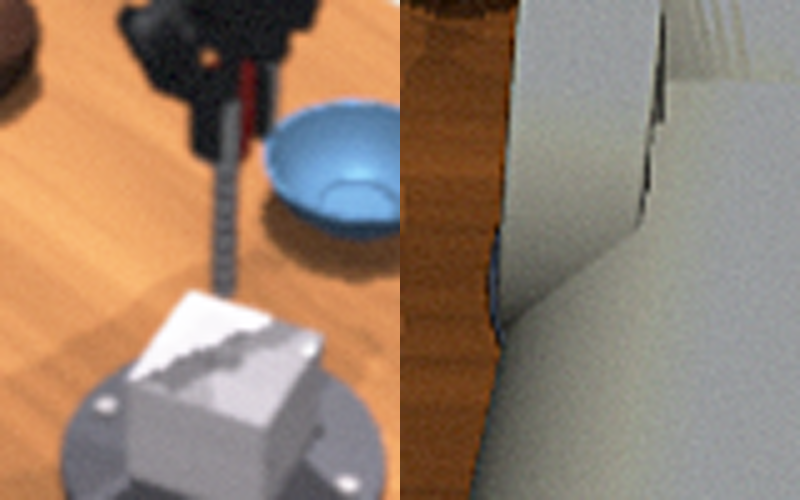

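```bash
python3 -m handwheel '[[0,0,0,0.015,-0.0003,0.0008,1],[0,0,0,0.03,-0.0003,0.0008,1],[0,0,0,0.036,-0.0003,0.0008,1],[0,0,0,0.038,-0.0003,0.0008,1],[0,0,0,0.040,-0.0003,0.0008,1],[0,0,0,0.041,-0.0003,0.0008,1],[0,0,0,0.041,-0.0003,0.0008,1]]'
python3 - <<'E'
from workcell import bot
o=bot.get_obs(); print(o['ee_pos'],o['wrist_force'],o['torque'],o['opening'])
E
```

```text
time: 7.48
ee_pos: [0.5846, -0.0479, 0.1748]
tcp_rot: [39.8, 90.0, -39.2]
wrist_force: [0.2, -1.4, -1.1]
opening: 0.021
[ 0.58459278 -0.04786889  0.17482869] [ 0.17844387 -1.36440843 -1.07973834] [-0.31905481 -0.02960551 -0.01532322] 0.02103251193995501
```

```bash
python3 -m handwheel '[[0,0,0,0.002,0,0,1],[0,0,0,0.004,0,0,1],[0,0,0,0.006,0,0,1],[0,0,0,0.006,0,0,1]]'
python3 - <<'E'
from workcell import bot
o=bot.get_obs(); print(o['ee_pos'],o['wrist_force'],o['torque'],o['opening'])
E
```

```text
time: 7.98
ee_pos: [0.5844, -0.0478, 0.1685]
tcp_rot: [-85.2, 90.0, -164.2]
wrist_force: [0.1, -2.0, -1.2]
opening: 0.0207
[ 0.58440716 -0.04781309  0.16848107] [ 0.08520926 -2.02477608 -1.22047178] [-0.55428732 -0.0994975  -0.03793065] 0.020675176574069296
```

```bash
python3 -m handwheel '[[0,0,0,0,0,0.001,1],[0,0,0,0.002,0,0.001,1],[0,0,0,0.004,0,0.001,1],[0,0,0,0.004,0,0.001,1]]'
python3 - <<'E'
from workcell import bot
o=bot.get_obs(); print(o['ee_pos'],o['wrist_force'],o['torque'],o['opening'])
E
```

```text
time: 8.48
ee_pos: [0.5846, -0.0487, 0.1645]
tcp_rot: [-123.1, 90.0, 157.9]
wrist_force: [0.1, -0.9, -0.9]
opening: 0.0207
[ 0.58456407 -0.04865333  0.16451611] [ 0.11247114 -0.88144405 -0.91766274] [ 0.03627852 -0.00707436  0.01143391] 0.020744455047089404
```

Sliding freely now. I'll feel downward to just above the 30 mm level (TCP about 0.148), then on in small steps.

```bash
python3 -m handwheel '[[0,0,0,0.003,0,0,1],[0,0,0,0.006,0,0,1],[0,0,0,0.009,0,0,1],[0,0,0,0.012,0,0,1],[0,0,0,0.014,0,0,1],[0,0,0,0.014,0,0,1]]'
python3 -c "
from workcell import bot
o=bot.get_obs(); print(o['ee_pos'],o['wrist_force'],o['torque'],o['opening'])"
python3 -m handwheel '[[0,0,0,0.001,0,0,1],[0,0,0,0.002,0,0,1],[0,0,0,0.003,0,0,1],[0,0,0,0.003,0,0,1]]'
python3 -c "
from workcell import bot
o=bot.get_obs(); print(o['ee_pos'],o['wrist_force'],o['torque'],o['opening'])"
```

```text
time: 9.22
ee_pos: [0.5846, -0.0487, 0.1506]
tcp_rot: [-98.9, 90.0, -178.0]
wrist_force: [-0.3, 0.1, -1.6]
opening: 0.021
[ 0.58459703 -0.04874379  0.15060303] [-0.31192071  0.06032003 -1.62855062] [ 0.02503959 -0.04101592 -0.04152567] 0.02098668534210836
time: 9.72
ee_pos: [0.5846, -0.0488, 0.1477]
tcp_rot: [-108.0, 90.0, 173.0]
wrist_force: [-0.3, 0.6, -0.6]
opening: 0.0204
[ 0.58462957 -0.04875917  0.14768081] [-0.2899357   0.629654   -0.61053939] [ 0.01392099  0.02670234 -0.04474124] 0.020405246741197258
```

```bash
python3 -m handwheel '[[0,0,0,0.001,0,0,1],[0,0,0,0.002,0,0,1],[0,0,0,0.003,0,0,1],[0,0,0,0.003,0,0,1]]'
python3 -c "
from workcell import bot
o=bot.get_obs(); print(o['ee_pos'],o['wrist_force'],o['torque'],o['opening'])"
```

```text
time: 10.22
ee_pos: [0.5846, -0.0487, 0.1446]
tcp_rot: [-104.3, 90.0, 176.7]
wrist_force: [-0.4, -0.2, -0.4]
opening: 0.0208
[ 0.58460969 -0.04872271  0.14464493] [-0.44457493 -0.21033725 -0.35780476] [ 0.00420277 -0.00410855 -0.01602374] 0.020803620735652673
```

Not 30 mm. The next candidate is TCP at about 0.138.

```bash
python3 -m handwheel '[[0,0,0,0.002,0,0,1],[0,0,0,0.004,0,0,1],[0,0,0,0.005,0,0,1],[0,0,0,0.005,0,0,1]]'
python3 -c "
from workcell import bot
o=bot.get_obs(); print(o['ee_pos'],o['wrist_force'],o['torque'],o['opening'])"
python3 -m handwheel '[[0,0,0,0.0007,0,0,1],[0,0,0,0.0013,0,0,1],[0,0,0,0.002,0,0,1],[0,0,0,0.002,0,0,1]]'
python3 -c "
from workcell import bot
o=bot.get_obs(); print(o['ee_pos'],o['wrist_force'],o['torque'],o['opening'])"
```

```text
time: 10.72
ee_pos: [0.5846, -0.0488, 0.1397]
tcp_rot: [-110.1, 90.0, 170.9]
wrist_force: [0.2, 0.1, -0.8]
opening: 0.0205
[ 0.58460804 -0.04875167  0.13967008] [ 0.16203271  0.09857011 -0.75284579] [-0.0128008  -0.01379106 -0.0231352 ] 0.020513405080610118
time: 11.22
ee_pos: [0.5846, -0.0487, 0.1377]
tcp_rot: [-94.2, 90.0, -173.2]
wrist_force: [0.5, 1.3, -0.1]
opening: 0.0211
[ 0.58464154 -0.04873937  0.13771842] [ 0.46140394  1.25965482 -0.11441546] [0.00818248 0.03109918 0.03513203] 0.02109002751310165
```

```bash
python3 -m handwheel '[[0,0,0,0.0007,0,0,1],[0,0,0,0.0014,0,0,1],[0,0,0,0.002,0,0,1],[0,0,0,0.002,0,0,1]]'
python3 -c "
from workcell import bot
o=bot.get_obs(); print(o['ee_pos'],o['wrist_force'],o['torque'],o['opening'])"
```

```text
time: 11.72
ee_pos: [0.5846, -0.0488, 0.1357]
tcp_rot: [-103.7, 90.0, 177.3]
wrist_force: [0.6, -0.2, -1.1]
opening: 0.0204
[ 0.58463718 -0.04875312  0.13568722] [ 0.55739869 -0.22143736 -1.11619869] [ 0.00547577 -0.03811668  0.01605403] 0.020367258856643807
```

Not 40 mm either. I'll go on to find the 50 mm bottom (TCP about 0.128).

```bash
python3 -m handwheel '[[0,0,0,0.002,0,0,1],[0,0,0,0.004,0,0,1],[0,0,0,0.006,0,0,1],[0,0,0,0.006,0,0,1]]'
python3 -c "
from workcell import bot
o=bot.get_obs(); print(o['ee_pos'],o['wrist_force'],o['torque'],o['opening'])"
python3 -m handwheel '[[0,0,0,0.0005,0,0,1],[0,0,0,0.001,0,0,1],[0,0,0,0.0015,0,0,1],[0,0,0,0.0015,0,0,1]]'
python3 -c "
from workcell import bot
o=bot.get_obs(); print(o['ee_pos'],o['wrist_force'],o['torque'],o['opening'])"
```

```text
time: 12.22
ee_pos: [0.5845, -0.0487, 0.1295]
tcp_rot: [-109.3, 90.0, 171.7]
wrist_force: [-0.6, -1.2, -0.8]
opening: 0.0204
[ 0.5845486  -0.04872111  0.12951196] [-0.571434   -1.15035412 -0.8210938 ] [-0.01869454  0.02200597  0.01519725] 0.020437632262147728
time: 12.72
ee_pos: [0.5847, -0.0488, 0.1283]
tcp_rot: [-67.3, 90.0, -146.3]
wrist_force: [0.4, 0.9, -1.0]
opening: 0.0209
[ 0.58466992 -0.04875402  0.12825355] [ 0.43001427  0.89221633 -1.02007846] [-0.01193636 -0.05076317 -0.00172627] 0.02086324152659483
```

```bash
python3 -m handwheel '[[0,0,0,0.0005,0,0,1],[0,0,0,0.0005,0,0,1]]'
python3 -m handwheel '[[0,0,0,0.0005,0,0,1],[0,0,0,0.0005,0,0,1]]'
```

```text
time: 12.98
ee_pos: [0.5847, -0.0488, 0.1281]
tcp_rot: [59.5, 90.0, -19.5]
wrist_force: [-1.4, -0.5, 2.1]
opening: 0.0204
time: 13.22
ee_pos: [0.5848, -0.0488, 0.1281]
tcp_rot: [70.3, 90.0, -8.7]
wrist_force: [-2.9, -1.1, 6.5]
opening: 0.0206
```

Contact: Fz rose to 6.5 N with z stopped at 0.1281, so the tip is at 0.025 and the bore is 50 mm deep. Resting there for a second.

```bash
python3 -m handwheel '[[0,0,0,0,0,0,1],[0,0,0,0,0,0,1],[0,0,0,0,0,0,1],[0,0,0,0,0,0,1],[0,0,0,0,0,0,1],[0,0,0,0,0,0,1],[0,0,0,0,0,0,1],[0,0,0,0,0,0,1]]'
python3 -m handwheel '[[0,0,0,-0.005,0,0,1],[0,0,0,-0.02,0,0,1],[0,0,0,-0.035,0,0,1],[0,0,0,-0.05,0,0,1],[0,0,0,-0.07,0,0,1],[0,0,0,-0.092,0,0,1],[0,0,0,-0.092,0,0,1]]'
python3 - <<'E'
from workcell import bot
from h import *
o=bot.get_obs();print(o['ee_pos'],o['wrist_force'],RT(o).round(4));print(goal(o,[.4935,.2795,.2205],11))
E
```

```text
time: 14.22
ee_pos: [0.5848, -0.0488, 0.1281]
tcp_rot: [70.7, 89.9, -8.3]
wrist_force: [-1.6, 0.2, 5.8]
opening: 0.0208
time: 15.1
ee_pos: [0.5855, -0.0488, 0.2216]
tcp_rot: [74.5, 89.8, -4.5]
wrist_force: [-1.5, -0.9, -1.2]
opening: 0.0208
[ 0.58546466 -0.04881972  0.22162336] [-1.47173873 -0.94658575 -1.24065509] [[ 3.600e-03  9.816e-01  1.907e-01]
 [-3.000e-04  1.907e-01 -9.816e-01]
 [-1.000e+00  3.500e-03  1.000e-03]]
[array([ 0.0007, -0.0277, -0.3398]), array([-0.0041,  0.0548, -0.198 ])]
```

```bash
python3 -m handwheel '[[0,0,0,0,-0.001,-0.015,1],[0,0,0,0,-0.004,-0.05,1],[0,0,0,0,-0.008,-0.1,1],[0,0,0,0,-0.012,-0.15,1],[0,0,0,0,-0.016,-0.2,1],[0,0,0,0,-0.02,-0.25,1],[0,0,0,0,-0.024,-0.3,1],[0,0,0,0,-0.027,-0.325,1],[0,0,0,0,-0.0275,-0.335,1],[0,0,0,0.0007,-0.0277,-0.3398,1],[0,0,0,0.0007,-0.0277,-0.3398,1],[0,0,0,0.0007,-0.0277,-0.3398,1]]'
python3 - <<'E'
from workcell import bot
from h import *
S,T=bot.camera('side'),bot.camera('top')
o=bot.get_obs();print(o['ee_pos'],o['wrist_force'])
e=o['ee_pos']
for n,c in (('S',S),('T',T)):
    print(n,[proj(c,[e[0],e[1],e[2]-d])[0].round(1) for d in (0,.1031)])
    print([(np.round(d['centre'],4)*[512,384]-.5,round(d['conf'],2)) for d in bot.tip_of('rod_tip',c)])
a=cv2.resize(S['frame'][90:190,110:190,::-1],None,fx=5,fy=5,interpolation=cv2.INTER_CUBIC)
b=cv2.resize(T['frame'][170:270,75:155,::-1],None,fx=5,fy=5,interpolation=cv2.INTER_CUBIC)
cv2.imwrite('pics/b2.png',np.hstack([a,b]))
print(goal(o,[.4937,.2795,.113],11))
E
```

```text
time: 16.6
ee_pos: [0.493, 0.2787, 0.2186]
tcp_rot: [-23.5, 90.0, -102.6]
wrist_force: [0.3, 0.1, -1.2]
opening: 0.0202
[0.49296762 0.27884795 0.21865484] [-0.26515111 -0.67628122 -0.39595809]
S [array([148.7, 107.6]), array([154.7, 142.2])]
[(array([133.388, 189.004]), 0.83), (array([164.62  , 152.4088]), 0.67), (array([155.1992, 139.5832]), 0.6)]
T [array([ 93.7, 216.6]), array([113.4, 219.2])]
[(array([128.1144, 257.5096]), 0.71), (array([111.3208, 218.9176]), 0.68), (array([ 97.3944, 199.1032]), 0.43)]
[array([ 0.1057,  0.0008, -0.0005]), array([-0.0685,  0.0019, -0.0054])]
```

View pics/b2.png

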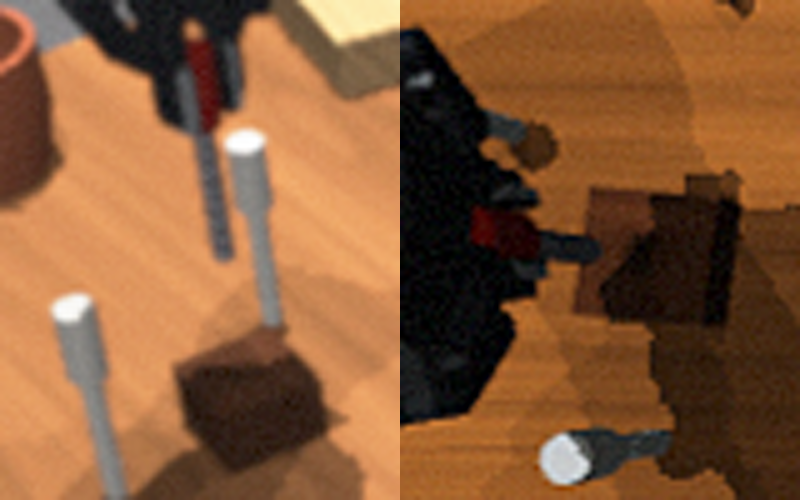

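```bash
python3 -m handwheel '[[0,0,0,0.02,0.0008,-0.0005,1],[0,0,0,0.045,0.0008,-0.0005,1],[0,0,0,0.062,0.0008,-0.0005,1],[0,0,0,0.07,0.0008,-0.0005,1],[0,0,0,0.074,0.0008,-0.0005,1],[0,0,0,0.077,0.0008,-0.0005,1],[0,0,0,0.08,0.0008,-0.0005,1],[0,0,0,0.08,0.0008,-0.0005,1]]'
python3 -c "
from workcell import bot
o=bot.get_obs(); print(o['ee_pos'],o['wrist_force'],o['torque'],o['opening'])"
```

```text
time: 17.8
ee_pos: [0.4934, 0.2802, 0.1386]
tcp_rot: [131.8, 90.0, 52.8]
wrist_force: [0.4, 0.8, -0.9]
opening: 0.0208
[0.49336145 0.28018806 0.13862425] [ 0.38150205  0.81323262 -0.89293723] [-0.05013809 -0.01080565  0.00728856] 0.020804734263322834
```

Tip at 0.0355, inside the well's mouth without resistance. Continuing to the floor (TCP about 0.1131).

```bash
python3 -m handwheel '[[0,0,0,0.003,0,0,1],[0,0,0,0.006,0,0,1],[0,0,0,0.009,0,0,1],[0,0,0,0.012,0,0,1],[0,0,0,0.012,0,0,1]]'
python3 -m handwheel '[[0,0,0,0.003,0,0,1],[0,0,0,0.006,0,0,1],[0,0,0,0.009,0,0,1],[0,0,0,0.011,0,0,1],[0,0,0,0.012,0,0,1],[0,0,0,0.012,0,0,1]]'
```

```text
time: 18.42
ee_pos: [0.4932, 0.2801, 0.1262]
tcp_rot: [-72.7, 90.0, -151.7]
wrist_force: [-0.1, 0.2, -1.6]
opening: 0.0202
time: 19.18
ee_pos: [0.4933, 0.2802, 0.1145]
tcp_rot: [-45.7, 90.0, -124.7]
wrist_force: [-0.1, -0.4, -1.5]
opening: 0.0204
```

```bash
python3 -m handwheel '[[0,0,0,0.0005,0,0,1],[0,0,0,0.001,0,0,1],[0,0,0,0.0015,0,0,1],[0,0,0,0.0015,0,0,1]]'
python3 -m handwheel '[[0,0,0,0,0,0,0.6],[0,0,0,0,0,0,0.4],[0,0,0,0,0,0,0.2],[0,0,0,0,0,0,0],[0,0,0,0,0,0,0]]'
```

```text
time: 19.68
ee_pos: [0.4934, 0.2802, 0.1132]
tcp_rot: [103.2, 90.0, 24.2]
wrist_force: [0.4, 1.4, -0.6]
opening: 0.0206
time: 20.3
ee_pos: [0.4934, 0.2802, 0.1131]
tcp_rot: [-156.7, 90.0, 124.3]
wrist_force: [0.7, 0.3, -0.5]
opening: 0.0429
```

```bash
python3 -m handwheel '[[0,0,0,-0.02,0,0,0],[0,0,0,-0.06,0,0,0],[0,0,0,-0.1,0,0,0],[0,0,0,-0.1,0,0,0],[0,0,0,-0.1,0,0,0]]'
python3 - <<'E'
from workcell import bot
from h import *
o=bot.get_obs();print(o['ee_pos'],o['wrist_force'])
S=bot.camera('side')
cv2.imwrite('pics/s3.png',cv2.resize(S['frame'][90:200,100:200,::-1],None,fx=5,fy=5,interpolation=cv2.INTER_CUBIC))
print(goal(o,[.447,-.294,.19],11))
E
```

```text
time: 20.92
ee_pos: [0.4933, 0.2801, 0.2125]
tcp_rot: [-66.3, 90.0, -145.3]
wrist_force: [0.2, 0.2, -0.2]
opening: 0.0425
[0.49330805 0.28011923 0.21247242] [ 0.20375978  0.20238704 -0.15615845]
[array([ 0.0226, -0.1549,  0.5547]), array([-0.0051,  0.011 ,  0.0252])]
```

View pics/s3.png

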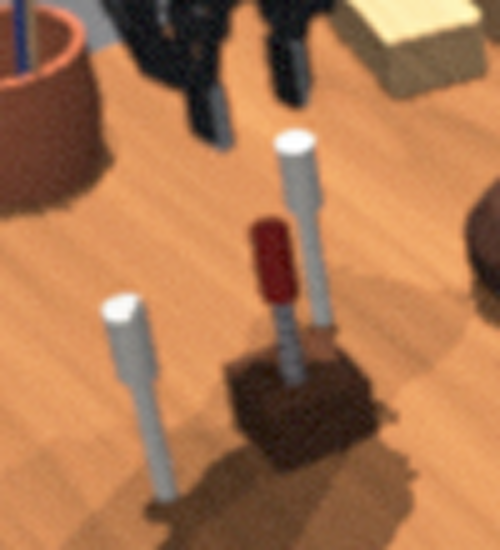

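The rod is back upright in its holder (crop 275,260). The shank to fit is 50 mm, so it's the long spindle: tallest, in the middle well, top at z = 0.1108 (side 469,470). Top heights of 0.100, 0.111 and 0.089 identify medium, long and short.

```bash
python3 -m handwheel '[[0,0,0,0.0,-0.01,0.03,0],[0,0,0,0.0,-0.02,0.08,0],[0,0,0,0.005,-0.04,0.13,0],[0,0,0,0.008,-0.055,0.19,0],[0,0,0,0.01,-0.07,0.25,0],[0,0,0,0.012,-0.085,0.31,0],[0,0,0,0.015,-0.1,0.37,0],[0,0,0,0.018,-0.12,0.43,0],[0,0,0,0.02,-0.135,0.49,0],[0,0,0,0.0226,-0.15,0.53,0],[0,0,0,0.0226,-0.1549,0.5547,0],[0,0,0,0.0226,-0.1549,0.5547,0],[0,0,0,0.0226,-0.1549,0.5547,0],[0,0,0,0.0226,-0.1549,0.5547,0]]'
python3 - <<'E'
from workcell import bot
from h import *
o=bot.get_obs();print(o['ee_pos'],o['wrist_force'])
S=bot.camera('side');T=bot.camera('top')
a=cv2.resize(S['frame'][240:360,250:350,::-1],None,fx=4,fy=4,interpolation=cv2.INTER_CUBIC)
b=cv2.resize(T['frame'][190:310,315:415,::-1],None,fx=4,fy=4,interpolation=cv2.INTER_CUBIC)
cv2.imwrite('pics/s4.png',np.hstack([a,b]))
print(proj(S,o['ee_pos']),proj(S,[.447,-.294,.083]))
print(goal(o,[.4472,-.2939,.087],11))
E
```

```text
time: 22.72
ee_pos: [0.4472, -0.2929, 0.1903]
tcp_rot: [-153.0, 90.0, 128.1]
wrist_force: [-0.1, -0.0, 0.5]
opening: 0.0426
[ 0.44721205 -0.29291264  0.19032394] [-0.1010392  -0.03074814  0.5292846 ]
[[304.18309665 262.11323003]] [[299.68116066 299.70784148]]
[array([ 0.1033, -0.0002,  0.001 ]), array([ 0.064 , -0.0189,  0.0097])]
```

View pics/s4.png

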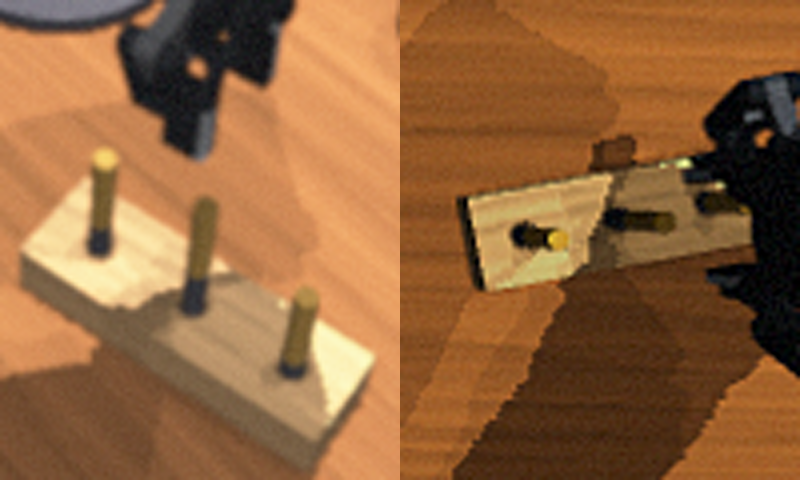

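The middle spindle (crop 202,255) shows the tallest top and the longest dark shank, so it is the long one. The jaws stand across the row. Lowering to grip.

```bash
python3 -m handwheel '[[0,0,0,0.04,-0.0002,0.001,0],[0,0,0,0.08,-0.0002,0.001,0],[0,0,0,0.1033,-0.0002,0.001,0],[0,0,0,0.1033,-0.0002,0.001,0],[0,0,0,0.1033,-0.0002,0.001,0],[0,0,0,0.1033,-0.0002,0.001,0.3],[0,0,0,0.1033,-0.0002,0.001,0.5],[0,0,0,0.1033,-0.0002,0.001,0.7],[0,0,0,0.1033,-0.0002,0.001,1],[0,0,0,0.1033,-0.0002,0.001,1],[0,0,0,0.1033,-0.0002,0.001,1],[0,0,0,0.1033,-0.0002,0.001,1]]' 40
python3 -c "
from workcell import bot
o=bot.get_obs(); print(o['ee_pos'],o['wrist_force'],o['torque'],o['opening'])"
```

```text
time: 24.32
ee_pos: [0.4472, -0.295, 0.0876]
tcp_rot: [36.4, 90.0, -42.6]
wrist_force: [-1.4, 0.8, 5.4]
opening: 0.0106
[ 0.44721362 -0.29504881  0.08760172] [-1.37232167  0.76733328  5.37903876] [-0.00472231  0.31802393  0.0156691 ] 0.010646306557775017
```

```bash
python3 -m handwheel '[[0,0,0,-0.01,0,0,1],[0,0,0,-0.025,0,0,1],[0,0,0,-0.05,0,0,1],[0,0,0,-0.08,0,0,1],[0,0,0,-0.11,0,0,1],[0,0,0,-0.11,0,0,1],[0,0,0,-0.11,0,0,1]]'
python3 - <<'E'
from workcell import bot
from h import *
S=bot.camera('side');T=bot.camera('top')
o=bot.get_obs();e=o['ee_pos'];print(e,o['wrist_force'])
for c in (S,T): print([proj(c,[e[0],e[1],e[2]-d])[0].round(1) for d in (0,.0796)])
a=cv2.resize(S['frame'][210:340,250:350,::-1],None,fx=4,fy=4,interpolation=cv2.INTER_CUBIC)
b=cv2.resize(T['frame'][180:310,315:415,::-1],None,fx=4,fy=4,interpolation=cv2.INTER_CUBIC)
cv2.imwrite('pics/s5.png',np.hstack([a,b]))
print(goal(o,[.5847,-.048,.198],11))
E
```

```text
time: 25.2
ee_pos: [0.447, -0.2949, 0.1969]
tcp_rot: [-140.4, 90.0, 140.6]
wrist_force: [-0.6, -0.2, -1.4]
opening: 0.011
[ 0.44676523 -0.29467486  0.19615526] [-0.7479343   0.30460567 -0.99083806]
[array([305. , 260.6]), array([301.3, 289.2])]
[array([398.1, 246.2]), array([382.4, 245.2])]
[array([-0.0018,  0.1824, -0.2158]), array([-0.0053, -0.0671,  0.064 ])]
```

View pics/s5.png

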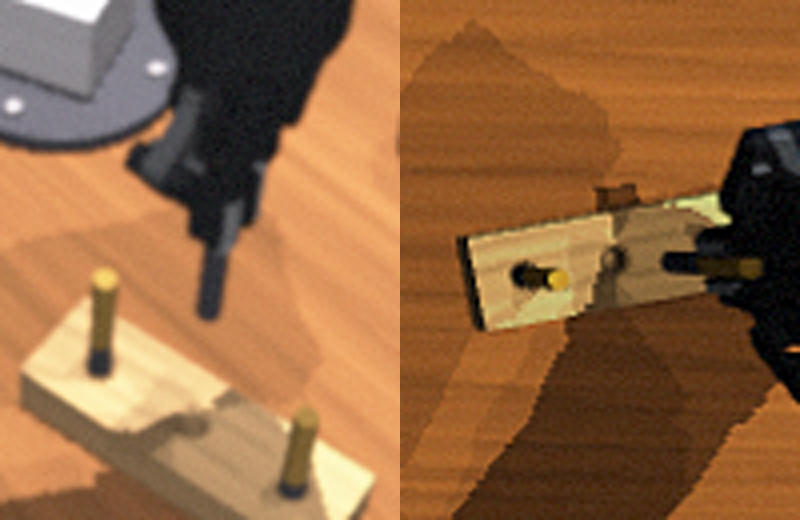

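The spindle hangs straight, its foot within 0.7 px of the prediction. Moving over the bore.

```bash
python3 -m handwheel '[[0,0,0,-0.001,0.01,-0.012,1],[0,0,0,-0.0018,0.035,-0.042,1],[0,0,0,-0.0018,0.07,-0.082,1],[0,0,0,-0.0018,0.105,-0.124,1],[0,0,0,-0.0018,0.14,-0.165,1],[0,0,0,-0.0018,0.165,-0.196,1],[0,0,0,-0.0018,0.178,-0.21,1],[0,0,0,-0.0018,0.1824,-0.2158,1],[0,0,0,-0.0018,0.1824,-0.2158,1],[0,0,0,-0.0018,0.1824,-0.2158,1]]'
python3 - <<'E'
from workcell import bot
from h import *
S=bot.camera('side')
o=bot.get_obs();e=o['ee_pos'];print(e,o['wrist_force'])
print([proj(S,[e[0],e[1],e[2]-d])[0].round(1) for d in (0,.0796)], proj(S,[.5845,-.0475,.075]))
cv2.imwrite('pics/s6.png',cv2.resize(S['frame'][130:230,220:310,::-1],None,fx=6,fy=6,interpolation=cv2.INTER_CUBIC))
print(goal(o,[.5846,-.0480,.156],11))
E
```

```text
time: 26.55
ee_pos: [0.5846, -0.0493, 0.1991]
tcp_rot: [-8.5, 90.0, -87.6]
wrist_force: [-0.9, 0.1, -1.6]
opening: 0.0109
[ 0.5846393  -0.04930343  0.19915928] [-0.67555037  0.5234779   0.46431607]
[array([266.5, 159.8]), array([265.7, 187.9])] [[264.7136009 202.0282889]]
[array([ 0.0432,  0.0002, -0.0013]), array([-0.0873,  0.0089, -0.0048])]
```

View pics/s6.png

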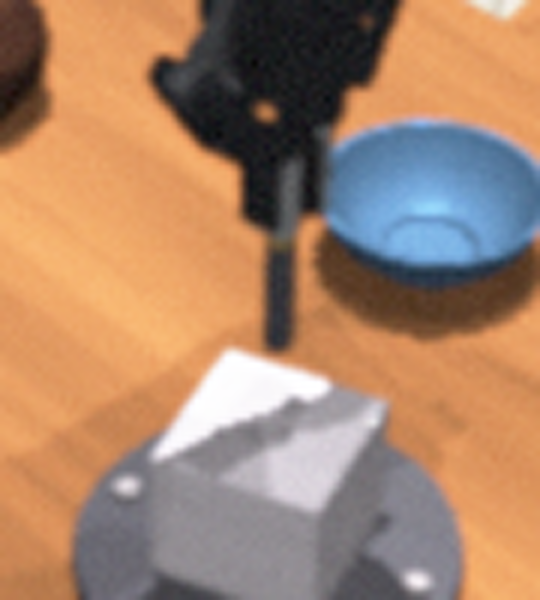

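```bash
python3 -m handwheel '[[0,0,0,0.015,0.0002,-0.0013,1],[0,0,0,0.03,0.0002,-0.0013,1],[0,0,0,0.038,0.0002,-0.0013,1],[0,0,0,0.042,0.0002,-0.0013,1],[0,0,0,0.044,0.0002,-0.0013,1],[0,0,0,0.046,0.0002,-0.0013,1],[0,0,0,0.048,0.0002,-0.0013,1],[0,0,0,0.048,0.0002,-0.0013,1]]'
python3 -c "
from workcell import bot
o=bot.get_obs(); print(o['ee_pos'],o['wrist_force'],o['torque'],o['opening'])"
```

```text
time: 27.6
ee_pos: [0.5849, -0.0469, 0.151]
tcp_rot: [144.1, 90.0, 65.1]
wrist_force: [0.1, 0.3, -0.8]
opening: 0.0111
[ 0.58494715 -0.04693458  0.1509694 ] [ 0.1497207   0.33350829 -0.81632196] [ 0.00741554 -0.017532    0.00766235] 0.011104634876577901
```

```bash
python3 -m handwheel '[[0,0,0,0.0015,0,0,1],[0,0,0,0.003,0,0,1],[0,0,0,0.0045,0,0,1],[0,0,0,0.006,0,0,1],[0,0,0,0.006,0,0,1]]'
python3 -c "
from workcell import bot
o=bot.get_obs(); print(o['ee_pos'],o['wrist_force'],o['torque'],o['opening'])"
```

```text
time: 28.22
ee_pos: [0.5849, -0.047, 0.1448]
tcp_rot: [-104.2, 90.0, 176.8]
wrist_force: [-0.2, 0.1, -0.6]
opening: 0.0112
[ 0.58486623 -0.04697088  0.1447998 ] [-0.17303647  0.05401326 -0.56203603] [-0.016541   -0.03182361 -0.0020772 ] 0.011190965336403961
```

The foot is 10 mm into the bore and moving freely. Down to near the bottom (contact expected at TCP about 0.1046).

```bash
python3 -m handwheel '[[0,0,0,0.003,0,0,1],[0,0,0,0.007,0,0,1],[0,0,0,0.011,0,0,1],[0,0,0,0.015,0,0,1],[0,0,0,0.018,0,0,1],[0,0,0,0.018,0,0,1]]'
python3 -m handwheel '[[0,0,0,0.004,0,0,1],[0,0,0,0.008,0,0,1],[0,0,0,0.012,0,0,1],[0,0,0,0.016,0,0,1],[0,0,0,0.019,0,0,1],[0,0,0,0.02,0,0,1],[0,0,0,0.02,0,0,1]]'
python3 -c "
from workcell import bot
o=bot.get_obs(); print(o['ee_pos'],o['wrist_force'],o['torque'],o['opening'])"
```

```text
time: 28.98
ee_pos: [0.5848, -0.047, 0.1267]
tcp_rot: [-102.6, 90.0, 178.4]
wrist_force: [-0.0, -0.3, -1.0]
opening: 0.0109
time: 29.85
ee_pos: [0.5849, -0.047, 0.107]
tcp_rot: [116.3, 90.0, 37.3]
wrist_force: [-0.6, -0.6, -0.8]
opening: 0.0112
[ 0.58494363 -0.04696839  0.10699251] [-0.62693209 -0.59455904 -0.79048472] [ 0.03463224 -0.00149469  0.05374413] 0.011184747997281577
```

```bash
python3 -m handwheel '[[0,0,0,0.0005,0,0,1],[0,0,0,0.001,0,0,1],[0,0,0,0.0015,0,0,1],[0,0,0,0.0015,0,0,1]]'
python3 -m handwheel '[[0,0,0,0.0004,0,0,1],[0,0,0,0.0008,0,0,1],[0,0,0,0.0008,0,0,1]]'
```

```text
time: 30.35
ee_pos: [0.5849, -0.047, 0.1054]
tcp_rot: [166.4, 90.0, 87.4]
wrist_force: [-1.2, 0.3, -0.1]
opening: 0.0116
time: 30.72
ee_pos: [0.585, -0.047, 0.1047]
tcp_rot: [82.1, 90.0, 3.1]
wrist_force: [-0.7, 0.3, -0.8]
opening: 0.0109
```

```bash
python3 -m handwheel '[[0,0,0,0.0005,0,0,1],[0,0,0,0.0005,0,0,1]]'
python3 -m handwheel '[[0,0,0,0.0005,0,0,1],[0,0,0,0.0005,0,0,1]]'
```

```text
time: 30.98
ee_pos: [0.585, -0.047, 0.1046]
tcp_rot: [72.0, 90.0, -7.0]
wrist_force: [-1.6, 0.4, 4.6]
opening: 0.0109
time: 31.22
ee_pos: [0.5851, -0.047, 0.1046]
tcp_rot: [71.0, 89.9, -8.0]
wrist_force: [-3.3, -0.2, 7.3]
opening: 0.0112
```

Bottomed at 0.1046, exactly where expected, so the brass line is at 75 mm. Releasing.

```bash
python3 -m handwheel '[[0,0,0,-0.0008,0,0,1],[0,0,0,-0.0008,0,0,0.6],[0,0,0,-0.0008,0,0,0.4],[0,0,0,-0.0008,0,0,0.2],[0,0,0,-0.0008,0,0,0],[0,0,0,-0.0008,0,0,0]]'
python3 -m handwheel '[[0,0,0,-0.02,0,0,0],[0,0,0,-0.05,0,0,0],[0,0,0,-0.1,0,0,0],[0,0,0,-0.14,0,0,0],[0,0,0,-0.14,0,0.03,0],[0,0,0,-0.14,0,0.08,0],[0,0,0,-0.14,-0.05,0.14,0],[0,0,0,-0.14,-0.1,0.2,0],[0,0,0,-0.14,-0.12,0.22,0],[0,0,0,-0.14,-0.12,0.22,0],[0,0,0,-0.14,-0.12,0.22,0],[0,0,0,-0.14,-0.12,0.22,0]]'
python3 - <<'E'
from workcell import bot
from h import *
S=bot.camera('side');T=bot.camera('top')
cv2.imwrite('pics/f1.png',cv2.resize(S['frame'][:,:,::-1],(800,600),interpolation=cv2.INTER_CUBIC))
cv2.imwrite('pics/f2.png',cv2.resize(T['frame'][:,:,::-1],(800,600),interpolation=cv2.INTER_CUBIC))
cv2.imwrite('pics/f3.png',cv2.resize(S['frame'][150:250,220:310,::-1],None,fx=6,fy=6,interpolation=cv2.INTER_CUBIC))
print([proj(S,[.585,-.047,z])[0].round(1) for z in (.075,.125)],bot.get_obs()['ee_pos'])
E
```

```text
time: 31.98
ee_pos: [0.5849, -0.0469, 0.1045]
tcp_rot: [-149.5, 90.0, 131.5]
wrist_force: [-0.9, -0.1, -0.4]
opening: 0.0426
time: 33.48
ee_pos: [0.5097, -0.2849, 0.2444]
tcp_rot: [158.0, 90.0, 79.1]
wrist_force: [1.0, 0.6, -0.8]
opening: 0.0424
[array([264.7, 201.8]), array([265.2, 185.5])] [ 0.50975073 -0.28479126  0.24441409]
```

View pics/f1.png

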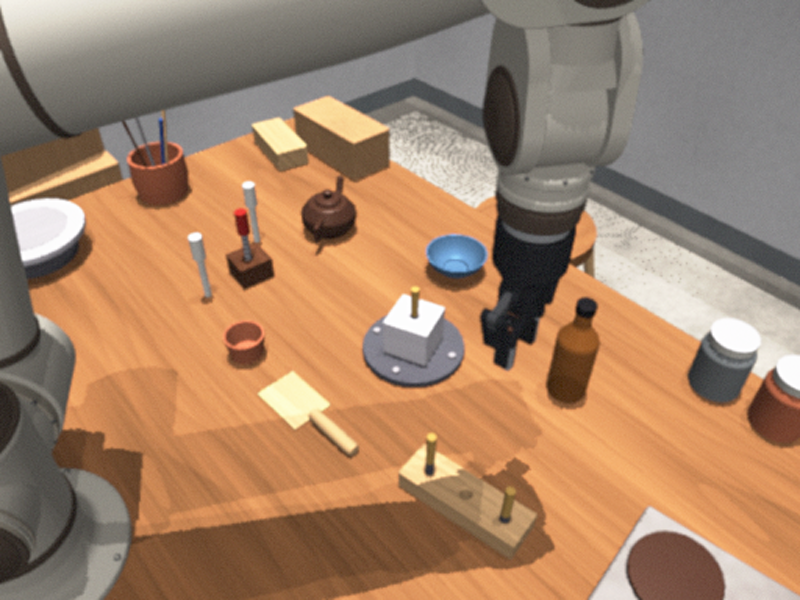

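View pics/f2.png

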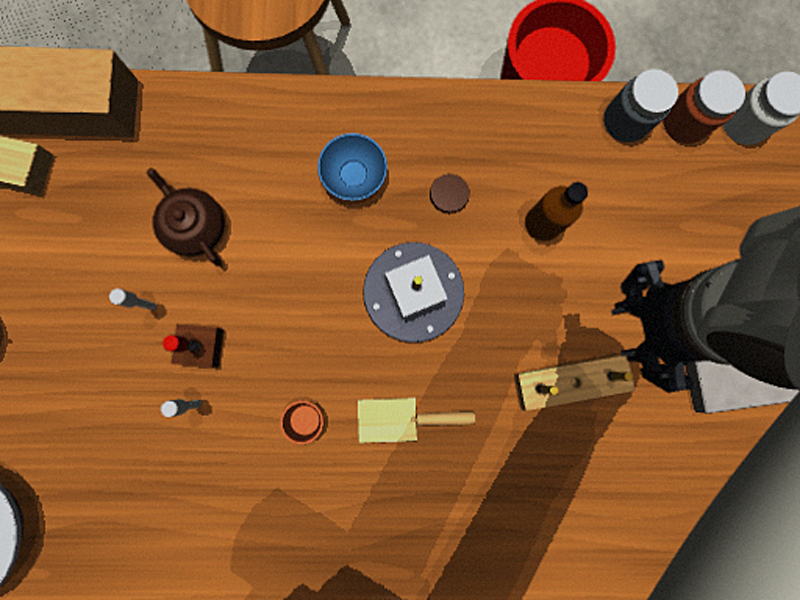

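View pics/f3.png

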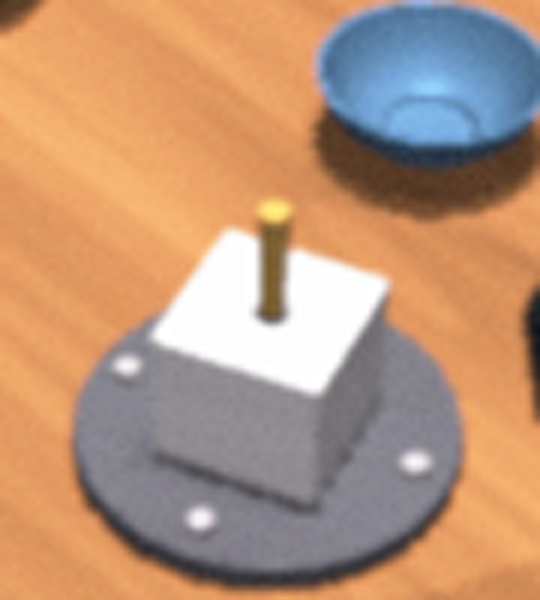

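The spindle stands in the bore with its brass starting level with the hub top (crop 271,315) and its top at (275,212), as predicted. The rod is in its holder (side 242,222), the other two spindles are in the rack, and everything else is unmoved.

```bash
python3 -c "
from workcell import bot
print(bot.job_done())"
```

```text
the job is handed in; nothing more can be done
None
```

The bore is 50 mm deep, so I fitted the long spindle and handed the job in at about 33.6 s of the 72 s allowed.

- **Probing:** The red-handled rod went past the 30 and 40 mm levels without resistance. It met the bottom with its tip at z = 0.025 m. I rested it there for about 1 s at roughly 6 N, with a peak reading of 6.5 N. Then I stood it back in its holder.
- **Fitting:** The long spindle came from the rack's middle well. It touched bottom exactly where expected (foot at z = 0.025 m) at about 7 N, and I let go of it.
- **Last checks:** The final pictures show only brass above the hub, starting level with its top, and the rod upright in its holder. The short and medium spindles are still in the rack, the bystanders and white look-alikes have not moved, and the gripper is clear of everything.
- **One disagreement:** The rod rubbed lightly at the bore's mouth (about 2 N sideways), so I shifted it 1 mm in y and it went in freely. The spindle went in without any contact at the mouth.

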